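Push the vial rack home into the sampler's corner stop

TASK

Push the long rack of capped vials along the bench into the corner of the L-shaped stop beside the sampler, until its long side lies flush against the long stop and its end flush against the short stop. Only slide it: never lift or tip it, and leave everything else on the bench where it stands. Finish with the hand clear of the rack.

Things in the scene. Friction and masses are not known exactly. Their poses are not given: they have to be found in the camera images.
- rack: The rack to push: a loose white plastic block full of black-capped vials, 4 rows of 7; 94 mm (its x) by 154 mm (its y), 46 mm tall, caps 3 mm higher. Origin: centre of its underside; z up. 0.3 to 0.65 kg, friction on the bench about 1. Either way round is right. It starts up to 0.45 rad from square with the stop.
- stop: Fixed L-shaped white-painted steel stop. Origin: inner corner of the L at bench height, z up; frame within 0.12 rad of the world's. The rack belongs on its -x, -y side. Walls 8 mm thick, 30 mm high: the long one's inner face is the plane x = 0, from y = -210 to 0 mm; the short one's is y = 0, from x = -130 to 0 mm.
- seat (a point): Where the centre of the rack's underside comes when seated: x = -47, y = -77 mm in the stop's frame, bench height; the rack's x axis is then parallel to the stop's.
- housing (a point): Centre of the top of the white sampler's housing, fixed to the stop: 240 mm (the stop's x) by 180 mm (its y), 80 mm tall; it begins 82 mm behind the short stop's inner face. A needle arm stands on it, up to 200 mm high.
- empty_rack: Leave alone: small square white rack with empty holes, 84 x 84 x 46 mm, loose. Origin: centre of underside.
- jar: Leave alone: amber jar with a cap, 56 mm across, 75 mm tall, loose. Origin: centre of underside.
- beaker: Leave alone: clear plastic beaker, 68 mm across, 85 mm tall, loose. Origin: centre of underside.
- bottle: Leave alone: white bottle, 64 mm across, 150 mm tall, loose. Origin: centre of underside.
- tips: Leave alone: grey box of pipette tips with a clear lid, 67 x 82 x 55 mm, loose. Origin: centre of underside.
- mouse: Leave alone: white computer mouse, 100 x 60 x 22 mm, loose. Origin: centre of underside.
- marker: Leave alone: black marker pen lying along its own y, 130 mm long, 12 mm thick, loose. Origin: centre of underside.
There are look-alikes about, which are no part of the job. What is shaped like the rack but orange or purple is not meant.

How it is judged:
By the outcome, as a careful person would: the job done as asked, in the order asked, and still so for the second after the job is handed in, with the robot touching nothing.
It also fails if it takes over 48 s, if anything falls off the work surface, if the arm or the gripper's body presses on something with over 40 N, if the wrist force passes 120 N, or if a joint passes its speed limit or range.

ROBOT

A 7-joint arm with a two-finger parallel gripper is mounted at the origin on the work surface. World frame = base frame: x ahead of the robot, y to its left, z up, the work surface at z = 0. Lengths are in m, angles in rad, forces in N, time in s.
With the tool pointing down it reaches from about 0.425 to 1.025 m from the base axis. Payload 9.4 kg.
Tool frame: the origin (TCP) lies midway between the tips of the shut fingers; the grasp point (between the pads) lies 19 mm behind it; z points along the fingers, y is the line along which they close (so a half turn about z gives the same grasp; the last joint's range is limited). The gripper opens to 85 mm and grips with 20 to 120 N. Pads are 22 mm wide; open, the fingers measure 114 mm over their backs; the gripper's body (76 mm by 85 mm) begins 54 mm behind the grasp point. The pads swing forward as they close: fully open they stand 13 mm farther back than shut.
Start: joints at [-1.399, 0.599, -0.003, 1.599, 0.002, 0.943, -0.08], TCP at [0.179, 0.703, 0.231] pointing down, gripper open.
Joint ranges: [-2.57, 2.57], [-0.35, 1.97], [-1.29, 1.29], [0.11, 2.56], [-1.05, 4.19], [0.11, 1.86], [-2.63, 2.63]. Speed limits (rad/s): [2.22, 2.22, 3.01, 3.01, 3.14, 3.14, 3.14].

INTERFACE

Orientations are given as a unit quaternion [w, x, y, z].
In Python, from station import arm gives the robot as it stands. Calls block until the motion is done:
- arm.move_to(position, orientation): joint-space move of the TCP to a pose.
- arm.move_straight(position, rot=None, v=0.15, f_stop=None): straight line of the TCP; rot=None keeps the orientation; v is the mean speed in m/s. With f_stop (N) it stops when the force on the tool has changed by that much, and returns True; else False.
- arm.move_j(angles): joint-space move.
- arm.move_gripper(opening, newtons=None): opening from 0.0 (shut) to 1.0 (fully open); newtons is the grip in N (None keeps the last); returns when the fingers have stopped.
- arm.hold(seconds).
- arm.inverse_kinematics(position, orientation): joint angles nearest the present ones, or None.
- arm.sense(): the state.
- arm.read_camera(name): name is "scene" or "top"; returns a dict with "img" (384x512x3 uint8, blue, green, red), "range_z" (384x512 float32, m along the optical axis (not along the pixel's ray), 0 where there is no reading), "camera_matrix" (3x3 intrinsics, pixels), "k1" (the pictures are not rectified: a ray, as slopes to the right and down, at radius r is drawn at 1 + k1 r^2 times it, then the intrinsics apply), "rvec" (rotation vector, rad) and "tvec" (3), from world to camera coordinates, as OpenCV has them. Camera axes: x right, y down, z forward; pixel columns grow to the right and rows downward; lengths in m; the calibration is good to about 2 mm. A picture is of the moment at which its call begins.
A pose or a line that the arm cannot do raises arm.PlanningError and nothing moves.
- arm.close_job(): hands the job in; it is judged then, once.
The state is a dict: "time_s": time; "joints": joint angles; "qd": joint speeds; "joint_efforts": joint torques, N m; "tcp_pos": TCP position; "tcp_rot": TCP orientation; "ft_force": force on the tool from outside, world axes, zero at the start; "moment": the same for the moment, N m; "gripper_width": opening from 0.0 (shut) to 1.0 (fully open); "grasp_force": force on a finger pad.
Only numpy, scipy, OpenCV 4.12 (cv2) and the standard library are available. Lean on these libraries where they do the work, as an engineer would, in place of code of your own. Each camera call takes 0.05 s, during which the arm holds its last target. There are 200 camera calls.

## Working session

There is one attempt and no reset: what is moved stays moved. The work goes in short steps, each a Python script; the robot and the scene stay as the last script left them, time stands still between calls to the robot, and variables do not carry over. Pictures are saved under pics/ and viewed, at most 10 in all, crops included, and the job is handed in when it is done.

```bash
ls; mkdir -p pics; python3 - <<'E'
from station import arm
import cv2,numpy as np
for n in("scene","top"):
    c=arm.read_camera(n); cv2.imwrite(f"pics/{n}0.png",c["img"]); np.savez(f"{n}0.npz",**c)
    R=cv2.Rodrigues(np.array(c["rvec"]))[0]; print(n,-R.T@np.array(c["tvec"]).ravel(),c["camera_matrix"],c["k1"])
s=arm.sense();print(s["time_s"],s["tcp_pos"],s["tcp_rot"])
E
```

```text
pics
scene [ 1.12780239 -0.33222561  0.92849372] [[390.85062953   0.         255.42940993]
 [  0.         390.85062953 191.62098838]
 [  0.           0.           1.        ]] 0.011758797681927767
top [ 0.30853464 -0.04969461  1.08664714] [[368.81739431   0.         253.94014806]
 [  0.         368.81739431 197.77239442]
 [  0.           0.           1.        ]] -0.11458836697041136
0.1 [0.17841838 0.70222608 0.23047125] [-2.85503684e-05  1.24052913e-01  9.92275317e-01 -7.54125807e-04]
```

View pics/scene0.png

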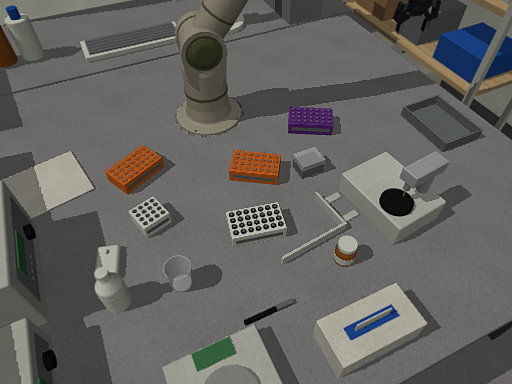

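View pics/top0.png

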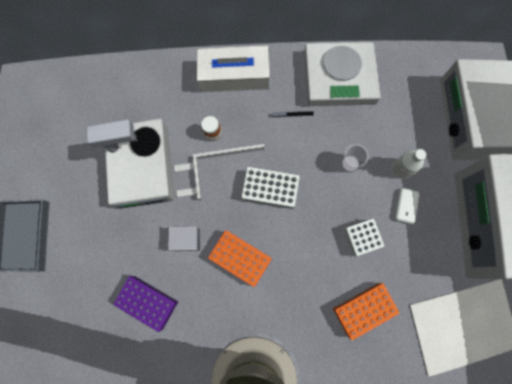

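The top view shows the vial rack at about (271,187). The stop's corner is near (195,155), with the long wall running to (264,147) and the short one to (198,198). The scene view agrees: rack at (256,221), stop corner at (345,226). I'll measure both next.

```bash
cat > vis.py <<'E'
import cv2,numpy as np
def cal(c):
    R=cv2.Rodrigues(np.array(c["rvec"],float))[0]; t=np.array(c["tvec"],float).ravel()
    return np.array(c["camera_matrix"]),float(c["k1"]),R,t
def rays(c,uv):
    K,k1,R,t=cal(c); uv=np.asarray(uv,float).reshape(-1,1,2)
    n=cv2.undistortPoints(uv,K,np.array([k1,0,0,0.]))[:,0]
    return n@R[:, :][:2]+R[2], -R.T@t      # unit-depth rays in the world, camera centre
def plane(c,uv,z):
    d,o=rays(c,uv); return o+d*((z-o[2])/d[:,2])[:,None]
def cloud(c):
    r=np.asarray(c["range_z"]); v,u=np.mgrid[:384,:512]
    d,o=rays(c,np.stack([u,v],-1).reshape(-1,2)); return (o+d*r.reshape(-1,1)).reshape(384,512,3)
def proj(c,P):
    K,k1,R,t=cal(c); return cv2.projectPoints(np.asarray(P,float).reshape(-1,1,3),R,t,K,np.array([k1,0,0,0.]))[0][:,0]
def rack(c,near,h=0.046):
    """centre, long-axis angle and size of the white block nearest `near`"""
    W=cloud(c); hsv=cv2.cvtColor(c["img"],cv2.COLOR_BGR2HSV)
    m=((W[...,2]>.036)&(W[...,2]<.058)&(hsv[...,1]<90)&(np.hypot(W[...,0]-near[0],W[...,1]-near[1])<.13)).astype(np.uint8)
    m=cv2.morphologyEx(m,cv2.MORPH_CLOSE,np.ones((5,5)))
    cs=cv2.findContours(m,0,cv2.CHAIN_APPROX_NONE)[0]; k=max(cs,key=cv2.contourArea)
    P=plane(c,k[:,0],h); (x,y),(a,b),ang=cv2.minAreaRect((P[:,:2]*1000).astype(np.float32))
    if a<b: a,b,ang=b,a,ang+90
    ang=np.deg2rad(ang); ang=(ang+np.pi)%np.pi   # long axis direction in the world, 0..pi
    return np.array([x,y])/1000,ang,(a,b),np.median(W[m>0][:,2])
def wall(c,p0,p1):
    """centre line of the bright wall top between world points p0,p1"""
    g=cv2.cvtColor(c["img"],cv2.COLOR_BGR2GRAY).astype(float); W=cloud(c)
    p0,p1=np.array(p0),np.array(p1); L=np.linalg.norm(p1-p0); e=(p1-p0)/L; n=np.array([-e[1],e[0]])
    q=[]
    for s in np.arange(.03,L-.02,.003):
        d=np.arange(-.016,.0161,.0005); X=p0+e*s+d[:,None]*n
        uv=proj(c,np.c_[X,np.full(len(d),.03)]).astype(np.float32)
        I=cv2.remap(g,uv[:,:1],uv[:,1:],cv2.INTER_LINEAR)[:,0]; w=np.clip(I-I.min()-.6*(I.max()-I.min()),0,None)
        q.append(p0+e*s+n*(w@d/w.sum()))
    l=cv2.fitLine(np.array(q,np.float32),cv2.DIST_HUBER,0,.001,.001).ravel()
    r=np.abs((np.array(q)-l[2:])@np.array([-l[1],l[0]]))
    return l[2:],l[:2],np.median(r)
E
python3 - <<'E'
from vis import *
C={n:dict(np.load(f"{n}0.npz")) for n in("top","scene")}
t,s=C["top"],C["scene"]
print("corner/ends top",plane(t,[(195,155),(264,147),(198,198)],.03))
print("scene",plane(s,[(345,226),(285,260),(318,194)],.03))
pr=plane(t,[(271,187)],.046)[0];print(pr)
for n,c in C.items():
    W=cloud(c);print(n,rack(c,pr[:2]), "dist wall z",[np.round(W[int(v),int(u),2],3) for u,v in ([(230,151),(196,180)] if n=="top" else [(315,243),(330,208)])])
E
```

```text
corner/ends top [[ 0.65411302  0.15923596  0.03      ]
 [ 0.67128017 -0.04975855  0.03      ]
 [ 0.52132209  0.14916371  0.03      ]]
scene [[ 0.66333201  0.15704384  0.03      ]
 [ 0.68757183 -0.04488137  0.03      ]
 [ 0.53126426  0.14905732  0.03      ]]
[ 0.54373241 -0.066282    0.046     ]
top (array([ 0.5460083 , -0.06305964]), np.float64(1.365881394089567), (153.81103515625, 95.16927337646484), np.float64(0.047102203267232134)) dist wall z [np.float64(0.029), np.float64(0.034)]
scene (array([ 0.54951642, -0.06515877]), np.float64(1.3676473362083987), (154.04086303710938, 100.56426239013672), np.float64(0.04591065122127369)) dist wall z [np.float64(0.015), np.float64(0.029)]
```

```bash
python3 - <<'E'
from vis import *
for n in("top","scene"):
    c=dict(np.load(f"{n}0.npz"))
    A=plane(c,[(195,155),(264,147),(198,198)] if n=="top" else [(345,226),(285,260),(318,194)],.03)[:,:2]
    a=wall(c,A[0],A[1]); b=wall(c,A[0],A[2])
    al=np.arctan2(*(-a[1])[::-1]) if a[1][1]<0 else np.arctan2(a[1][1],a[1][0])
    bl=np.arctan2(b[1][1],b[1][0])
    M=np.array([a[1],-b[1]]).T; X=a[0]+a[1]*np.linalg.solve(M,b[0]-a[0])[0]
    print(n,"yaw long",al-np.pi/2,"yaw short",(bl+np.pi/2)%np.pi-np.pi/2,"centreline corner",X,a[2],b[2])
E
```

```text
top yaw long 0.11223984 yaw short 0.11753273 centreline corner [0.6549018 0.1621831] 0.0002270614413056214 0.00013358051784271083
scene yaw long 0.115695 yaw short 0.08373654 centreline corner [0.6530109  0.16084257] 0.0003566357260372235 0.0006047674008106803
```

```bash
cat > mv.py <<'E'
from station import arm
from vis import *
YAW=.113; COR=np.array([.6505,.1571])
def rot(a): return np.array([[np.cos(a),-np.sin(a)],[np.sin(a),np.cos(a)]])
def q(th):   # tool down, tool y at world angle th (mod pi), nearest the present turn
    o=[]
    for t in (th,th+np.pi):
        a=(t+np.pi/2)/2; o.append(np.array([0,np.cos(a),np.sin(a),0]))
    return o
def S(x,y): return COR+rot(YAW)@np.array([x,y])/1000     # stop frame (mm) -> world
def P(xy,z): return [float(xy[0]),float(xy[1]),z]
def st(m):
    s=arm.sense(); print(m,"t",round(s["time_s"],2),np.round(s["tcp_pos"],4),"F",np.round(s["ft_force"],1),"w",round(s["gripper_width"],2))
def look(tag):
    for n in("top","scene"):
        c=arm.read_camera(n)
        cv2.imwrite(f"pics/{n}{tag}.png",c["img"])
        try:
            r=rack(c,look.near); p=rot(-YAW)@(r[0]-COR)*1000
            print(n,"rack in stop",np.round(p,1),"yaw",round(r[1]-np.pi/2-YAW,3),np.round(r[2],1))
        except Exception as e: print(n,e)
look.near=S(-62,-208)
E
python3 - <<'E'
from mv import *
c=np.array([.5475,-.064]); y=-.205
A=c+rot(y)@[-.085,0]
for o in q(y+np.pi/2): print("x",arm.inverse_kinematics(P(A,.0),o))
for o in q(YAW+np.pi/2): print("x2",arm.inverse_kinematics(P(S(-120,-208),.0),o),arm.inverse_kinematics(P(S(-105,-77),.0),o))
for o in q(YAW): print("y",arm.inverse_kinematics(P(S(-62,-330),.0),o),arm.inverse_kinematics(P(S(-50,-165),.0),o))
E
```

```text
x [ 0.10967709  0.72718731 -0.18959586  2.33110608  0.94045319  0.15571663
  0.39843834]
x [-0.11393473  0.73454539  0.13621593  2.34486444 -0.93992687  0.11295203
 -0.85148011]
x2 [ 0.1145666   0.75723241 -0.15211104  2.12365984  0.37825174  0.28571713
  1.32315246] [-0.15137757  0.75599178 -0.10853853  2.12377144  0.27741412  0.27478768
  1.18579637]
x2 [-0.16271253  0.77812528  0.26233589  2.14175256 -0.66347406  0.30007174
 -0.79011707] [-0.45093089  0.79235503  0.34289105  2.14326277 -0.81200431  0.33617957
 -0.87990421]
y [ 0.14757789  0.81051507  0.06539689  1.91562425 -0.11664758  0.41905067
  0.41231292] [-0.14242243  0.79321413  0.10875813  1.99237072 -0.21734773  0.36687178
  0.25032349]
y [-0.24362554  0.95654063  0.72681051  1.94177286 -1.04411324  0.67917336
 -1.86960847] [ 0.24598676  0.83614591 -0.48999939  1.96586482  0.76100984  0.53099526
  2.46964279]
```

```bash
python3 - <<'E'
from mv import *
c=np.array([.5475,-.064]); y=-.205
A=c+rot(y)@[-.083,0]; o=q(y+np.pi/2)[0]
arm.move_to(P(A,.15),o); st("above")
print(arm.move_straight(P(A,.003),v=.12,f_stop=8)); st("down")
print(arm.move_straight(P(c+rot(y)@[-.060,0],.003),v=.08,f_stop=12)); st("touch")
print(arm.move_straight(P(S(-120,-208),.003),rot=q(YAW+np.pi/2)[0],v=.05,f_stop=30)); st("pushed")
look("1")
E
```

```text
above t 2.94 [ 0.4666 -0.0464  0.15  ] F [ 0.8 -0.1 -0.1] w 1.0Traceback (most recent call last):
  File "<stdin>", line 5, in <module>
station.PlanningError: the arm cannot follow that straight line within its joint ranges
```

```bash
python3 - <<'E'
from mv import *
c=np.array([.5475,-.064]); y=-.205
for d in (-.083,-.074):
  for k in (0,1):
    for z in (.15,.1,.07,.04,.003):
      j=arm.inverse_kinematics(P(c+rot(y)@[d,0],z),q(y+np.pi/2)[k]); print(d,k,z,None if j is None else np.round(j,2))
E
```

```text
-0.083 0 0.15 [-0.06  0.43  0.05  2.25 -0.05  0.46  1.4 ]
-0.083 0 0.1 [-0.05  0.52  0.04  2.29 -0.06  0.33  1.41]
-0.083 0 0.07 [-0.04  0.58  0.03  2.31 -0.07  0.25  1.41]
-0.083 0 0.04 [-0.04  0.64  0.02  2.32 -0.07  0.18  1.42]
-0.083 0 0.003 [-0.13  0.73  0.16  2.34 -0.96  0.13  2.31]
-0.083 1 0.15 [-0.06  0.43  0.05  2.25 -0.05  0.46  1.4 ]
-0.083 1 0.1 [-0.56  0.68  0.83  2.32 -1.03  0.57 -0.68]
-0.083 1 0.07 [-0.38  0.65  0.53  2.33 -0.96  0.39 -0.8 ]
-0.083 1 0.04 [-0.25  0.68  0.34  2.34 -0.94  0.26 -0.83]
-0.083 1 0.003 [-0.13  0.73  0.16  2.34 -0.96  0.13 -0.83]
-0.074 0 0.15 [-0.06  0.44  0.06  2.24 -0.05  0.47  1.4 ]
-0.074 0 0.1 [-0.04  0.53  0.04  2.27 -0.06  0.34  1.41]
-0.074 0 0.07 [-0.04  0.59  0.03  2.29 -0.07  0.27  1.42]
-0.074 0 0.04 [-0.03  0.65  0.02  2.3  -0.07  0.19  1.42]
-0.074 0 0.003 [-0.02  0.72  0.01  2.31 -0.08  0.11  1.43]
-0.074 1 0.15 [-0.7   0.71  1.11  2.27 -0.97  0.78 -0.68]
-0.074 1 0.1 [-0.56  0.69  0.84  2.3  -1.03  0.59 -0.68]
-0.074 1 0.07 [-0.37  0.66  0.53  2.31 -0.93  0.4  -0.82]
-0.074 1 0.04 [-0.25  0.68  0.35  2.32 -0.9   0.28 -0.87]
-0.074 1 0.003 [-0.13  0.73  0.17  2.32 -0.86  0.15 -0.92]
```

```bash
python3 - <<'E'
from mv import *
c=np.array([.5475,-.064]); y=-.205; Z=.008
A=c+rot(y)@[-.073,0]
print(arm.move_straight(P(A,.15),v=.1),arm.move_straight(P(A,Z),v=.12,f_stop=8)); st("down")
print(arm.move_straight(P(c+rot(y)@[-.060,0],Z),v=.06,f_stop=12)); st("touch")
print(arm.move_straight(P(S(-120,-208),Z),rot=q(YAW+np.pi/2)[0],v=.05,f_stop=30)); st("pushed")
look("1")
E
```

```text
False False
down t 4.53 [ 0.4763 -0.0492  0.0085] F [0.  0.3 0.1] w 1.0
False
touch t 4.89 [ 0.4896 -0.0519  0.0082] F [-1.2  0.1  0.3] w 1.0
False
pushed t 6.38 [ 0.5527 -0.0637  0.0078] F [-5.7 -1.3  3.9] w 1.0
top max() iterable argument is empty
scene rack in stop [ -69.7 -210.4] yaw 0.015 [156.3 116.2]
```

View pics/top1.png

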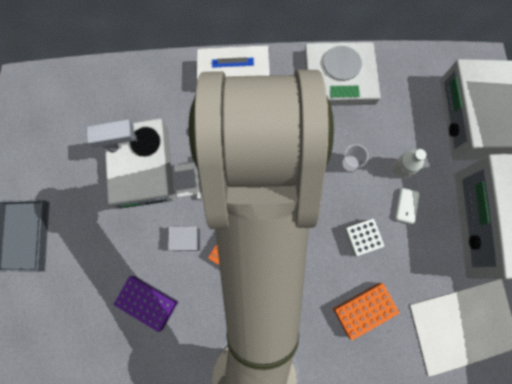

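The top view is blocked by the arm; only the stop's short wall at about (190,180) shows. The scene estimate puts the rack square and about 15–20 mm off the long wall. Next I'll push its end towards the short stop.

```bash
python3 - <<'E'
from mv import *
Z=.008
arm.move_straight(P(S(-135,-208),Z),v=.1)
arm.move_straight(P(S(-135,-208),.10),v=.2)
arm.move_gripper(.6)
B=S(-62,-325); o=q(YAW)[0]
arm.move_to(P(B,.10),o); st("above"); look("2")
print(arm.move_straight(P(B,Z),v=.12,f_stop=8)); st("down")
print(arm.move_straight(P(S(-62,-298),Z),v=.06,f_stop=12)); st("touch")
print(arm.move_straight(P(S(-62,-180),Z),v=.05,f_stop=25)); st("pushed")
look("3")
E
```

```text
above t 8.71 [ 0.6249 -0.172   0.0996] F [-0.1  0.5 -0. ] w 0.6
top rack in stop [ -83.6 -277.4] yaw 1.414 [54.6 20.3]
scene rack in stop [ -60.9 -210.7] yaw 0.004 [156.2  98.1]
False
down t 9.72 [ 0.6259 -0.1731  0.0085] F [ 0.   0.5 -0.2] w 0.6
False
touch t 10.32 [ 0.6226 -0.1457  0.0081] F [-0.4 -0.2 -0.9] w 0.6
False
pushed t 12.83 [ 0.6092 -0.0288  0.008 ] F [ 0.6 -1.1 -1.4] w 0.6
top rack in stop [ -63.  -122.7] yaw -1.533 [97.  88.6]
scene rack in stop [ -55.5 -107.9] yaw 1.214 [114.3  64.4]
```

View pics/scene3.png

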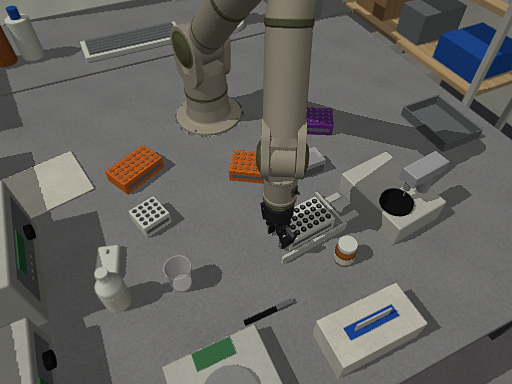

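The scene view shows the rack at about (310,220), lying parallel to the long stop and a little short of both walls. The hand is at (280,225). Next comes the +x push against the long stop.

```bash
python3 - <<'E'
from mv import *
Z=.008; look.near=S(-55,-85)
arm.move_straight(P(S(-62,-200),Z),v=.1)
arm.move_straight(P(S(-62,-200),.12),v=.2)
A=S(-142,-90); o=q(YAW+np.pi/2)[0]
arm.move_to(P(A,.12),o); arm.move_gripper(1.0); look("4")
print(arm.move_straight(P(A,Z),v=.12,f_stop=8)); st("down")
print(arm.move_straight(P(S(-124,-90),Z),v=.06,f_stop=12)); st("touch")
print(arm.move_straight(P(S(-96,-90),Z),v=.03,f_stop=22)); st("pushed")
arm.move_straight(P(S(-140,-90),Z),v=.1)
arm.move_straight(P(S(-140,-90),.12),v=.2)
arm.move_gripper(.6)
B=S(-47,-200)
arm.move_to(P(B,.12),q(YAW)[0]); st("above"); look("5")
E
```

```text
top rack in stop [ -62.7 -145.9] yaw -1.572 [95.1 47.2]
scene rack in stop [-60.1 -96. ] yaw -0.004 [157.7  98. ]
False
down t 16.52 [0.5198 0.0517 0.0085] F [-0.6 -0.1  0.4] w 0.99
False
touch t 16.97 [0.5379 0.0537 0.0081] F [-0.4 -0.7 -0. ] w 1.0
True
pushed t 17.69 [0.5545 0.0554 0.0073] F [ 0.3 -0.2  0.9] w 1.0
above t 20.2 [ 0.6256 -0.0462  0.1196] F [-1.1  0.7 -0.5] w 0.6
top rack in stop [-48.3 -94.5] yaw -0.002 [151.   98.3]
scene rack in stop [-45.2 -95.8] yaw 0.003 [157.2  98. ]
```

View pics/scene5.png

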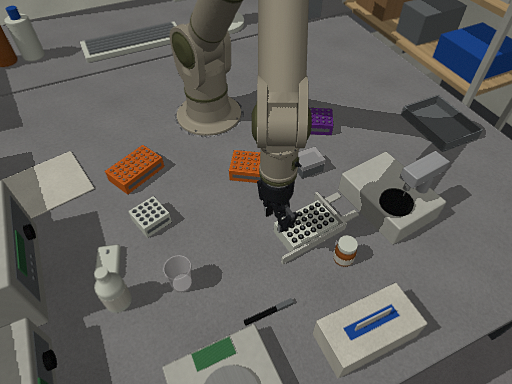

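The scene view shows the rack at about (308,222), flush along the long stop and about 18 mm short of the short one. I'll push its end home, then press both sides once more.

```bash
python3 - <<'E'
from mv import *
Z=.008; look.near=S(-50,-80); o=q(YAW)[0]
print(arm.move_straight(P(S(-53,-202),Z),v=.12,f_stop=8)); st("down")
print(arm.move_straight(P(S(-53,-184),Z),v=.06,f_stop=14)); st("touch")
print(arm.move_straight(P(S(-53,-155),Z),v=.03,f_stop=22)); st("pushed y")
arm.move_straight(P(S(-53,-200),Z),v=.1)
arm.move_straight(P(S(-53,-200),.12),v=.2)
A=S(-135,-77)
arm.move_to(P(A,.12),q(YAW+np.pi/2)[0]); arm.move_gripper(1.0); look("6")
print(arm.move_straight(P(A,Z),v=.12,f_stop=8)); st("down")
print(arm.move_straight(P(S(-95,-77),Z),v=.04,f_stop=22)); st("pushed x")
arm.move_straight(P(S(-140,-77),Z),v=.1)
arm.move_straight(P(S(-140,-77),.15),v=.2)
arm.move_to([.35,-.45,.25],q(YAW+np.pi/2)[0]); st("clear"); look("7")
c=cv2.imread("pics/top7.png"); s=cv2.imread("pics/scene7.png")
cv2.imwrite("pics/both7.png",np.vstack([cv2.resize(c[120:230,150:320],None,fx=3.5,fy=2.7,interpolation=2),cv2.resize(s[180:270,240:380],(595,297),interpolation=2)]))
E
```

```text
False
down t 21.38 [ 0.621  -0.0497  0.0086] F [ 0.2 -0.4 -0.2] w 0.6
False
touch t 21.83 [ 0.6187 -0.0309  0.0082] F [-0.2 -0.8  0.8] w 0.6
True
pushed y t 22.66 [ 0.6159 -0.0102  0.008 ] F [ 0.6 -1.7  1.2] w 0.6
top rack in stop [ -37.3 -130. ] yaw 1.446 [80.1 49.9]
scene rack in stop [-45.5 -78.6] yaw 0.004 [158.7  97.4]
False
down t 26.41 [0.5253 0.0654 0.0085] F [0.1 0.1 0.5] w 1.0
True
pushed x t 27.18 [0.5531 0.0686 0.0074] F [-0.4 -0.6 -0.3] w 1.0
clear t 30.51 [ 0.351  -0.449   0.2497] F [ 0.1  0.1 -0.6] w 0.99
top rack in stop [-47.6 -76.2] yaw 0.003 [151.   96.5]
scene rack in stop [-45.5 -78.3] yaw -0.004 [158.3  97.2]
```

View pics/both7.png

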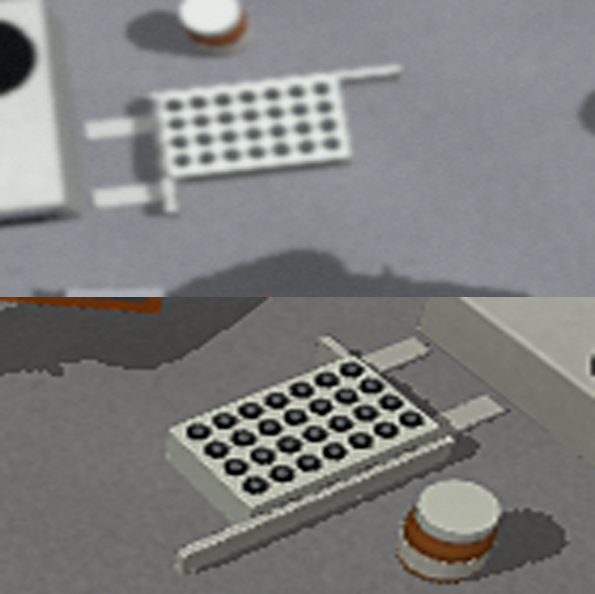

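Both crops show the rack seated in the corner. Its long side lies along the long stop, its end is against the short stop, and there is no visible gap. The jar hasn't moved and the hand is clear.

```bash
python3 -c "
from station import arm
print(arm.close_job())"
```

```text
the job is handed in; nothing more can be done
None
```

I slid the vial rack into the corner of the stop and handed the job in at about 31 s, with the hand well clear; both cameras put it within about 2 mm and 0.004 rad of its seat, flush against both walls.

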